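Shut and latch the filings box

ROBOT

A 6-joint arm with a two-finger parallel gripper is mounted at the origin on the work surface. World frame = base frame: x ahead of the robot, y to its left, z up, the work surface at z = 0. Lengths are in mm, angles in degrees, forces in N, time in s.
With the tool pointing down it reaches from about 350 to 850 mm from the base axis. Payload 8.1 kg.
Tool frame: the origin (TCP) lies midway between the tips of the shut fingers; the grasp point (between the pads) lies 19 mm behind it; z points along the fingers, y is the line along which they close (so a half turn about z gives the same grasp; the last joint's range is limited). The gripper opens to 85 mm and grips with 20 to 120 N. Pads are 22 mm wide; open, the fingers measure 114 mm over their backs; the gripper's body (76 mm by 85 mm) begins 54 mm behind the grasp point. The pads swing forward as they close: fully open they stand 13 mm farther back than shut.
Start: joints at [-71.242, 7.471, 85.268, -0, 87.261, -4.893], TCP at [240.725, -549.597, 231.292] pointing down, gripper open.
Joint ranges: [-169.43, 169.43], [-51.17, 129.36], [1.28, 143.12], [-76.62, 256.62], [0, 156.53], [-152.29, 152.29]. Speed limits (degrees/s): [136.94, 136.94, 159.86, 180, 180, 180].

INTERFACE

Orientations are given as [roll, pitch, yaw] about the fixed x, y, z axes, in that order (R = Rz(yaw) Ry(pitch) Rx(roll)).
In Python, from bench import r gives the robot as it stands. The module is installed in compiled form; this text tells all that it offers.
- The arm moves only by the tool jog_arm, never from a script. Its argument "rows" is a list of rows, each a list of 2 entries, a list of its own where there are three numbers: the shift along the tool's x, y, z in mm, then the turn, a rotation vector about the tool's x, y, z in rad. A call has 1 to 10 rows; each row is the pose to reach, as a shift and turn from the pose commanded when the call began, along the tool's axes at that moment; what a row does not reach only later rows make up. A row lasts 1/10 s, in which the tool goes at most 50 mm and 8.59 degrees, less where a joint would pass 70% of its speed; a pose out of reach is approached as far as the arm can. A call with a gripper value outside its range is refused whole. "grip" is the finger opening in mm, from 0 to 85.4, set as the call begins (left out, the last holds). The fingers move at their own pace and stop on an object; "force" is the grip in N (left out, the last holds). Time passes only in rows, so rows that repeat a pose let the fingers close. It gives the time, the measured TCP pose, the force, the opening and the grip force at its end, in the units of the state.
- r.sense(): the state, without advancing time (a new reading comes with each control period).
- r.snapshot(name): name is "scene" or "top" or "wrist"; returns (picture, depth): 420x560x3 uint8, blue, green, red; 420x560 float32, mm along the optical axis (not along the pixel's ray), 0 where there is no reading.
- r.camera_params(name): a dict with "fx", "fy", "cx", "cy" (pixels), "pose" (4x4, takes a point from camera to world coordinates); the wrist camera has in their place "tool_from_camera" (4x4, takes a point from camera to tool coordinates, whose origin is the TCP and whose axes are the flange's). Camera axes: x right, y down, z forward; pixel columns grow to the right and rows downward; lengths in mm; the calibration is good to about 2 mm. A picture is of the moment at which its call begins: read the wrist's pose just before it. camera_params takes no time and is no camera call.
- r.hand_in(): hands the job in; it is judged then, once.
The state is a dict: "time": time; "joint_pos": joint angles; "qd": joint speeds; "joint_efforts": joint torques, N m; "tool_pos": TCP position; "tcp_rot": TCP orientation; "ft_force": force on the tool from outside, world axes, zero at the start; "wrist_torque": the same for the moment, N m; "finger_gap": finger opening in mm; "grip_force": force on a finger pad.
Only numpy, scipy, OpenCV 4.12 (cv2) and the standard library are available. Lean on these libraries where they do the work, as an engineer would, in place of code of your own. Each camera call takes 0.05 s, during which the arm holds its last target. There are 200 camera calls.

TASK

Shut the filings box on the goldsmith's bench: push its red knob along the long leg of the L-shaped slot to the corner, then push it round the corner and fully home to the end of the short leg, so that the brass shutter is closed and latched. Only push the knob with the fingertips or the outside of the fingers, do not grip it, and leave the things standing on and beside the box where they are.

Things in the scene. Friction and masses are not known exactly. Their poses are not given: they have to be found in the camera images.
- filings_box: Filings box fixed to the bench: wooden case, flat grey steel cover, 200 (x) x 280 (y) x 70 mm high, origin at the centre of its underside, z up. The cover has a mouth (60 x 45 mm, centred at x 0, y +102 mm) and an L-shaped slot 15 mm wide: long leg 90 mm along the box's +y from slot_start to slot_corner, short leg 45 mm from there along +x to slot_end. Place and yaw vary.
- slot_start (a point): Centre of the slot's beginning, on the cover's top face: where the knob is with the shutter fully open; box frame (-30, -45, 70) mm.
- slot_corner (a point): Centre of the slot's corner, on the cover's top face; box frame (-30, 45, 70) mm.
- slot_end (a point): Centre of the end of the short leg, on the cover's top face: where the knob is when latched; box frame (15, 45, 70) mm.
- knob (a point): Centre of the upright red knob (black on two sides), 18 mm above the cover: about 20 x 20 mm, from 2 to 38 mm above the cover, its sides always parallel to the box's x and y. It sits on a 12 mm pin that runs in the slot and carries the shutter. It cannot turn, tip or be lifted out, resists with 2 to 3 N, stays where it is left, and stops hard at the ends of the slot.
- along (a joint): Travel of the knob along the long leg, box +y, in m: 0 at slot_start, 0.090 at the corner. It starts between 0 and 0.035.
- across (a joint): Travel of the knob along the short leg, box +x, in m: 0 in the long leg, 0.045 at slot_end. The slot lets it move only when the knob is at the corner.
- knob_face: Black backing of the knob: its two sides towards the box's -x and -y (10 mm from the pin's axis). Its origin is on the pin's axis, 2 mm above the cover; 32 mm high.
- knob_cap: Red part of the knob: its two sides towards the box's +x and +y (11 mm from the pin's axis) and its top. Its origin is on the pin's axis, 2 mm above the cover; 36 mm high. Red and black sides pressed at once count as gripping.
- polish_tin_mid (a point): Centre of a loose round brass tin, 36 mm across, 22 mm high, standing on the cover. Leave it.
- ring_cone_mid (a point): Middle, half-way up, of a loose dark wooden ring cone, 28 mm across at its foot, 50 mm high, standing on the cover. Leave it.
- flux_jar_mid (a point): Middle of a loose amber jar with a white cap, 52 mm across, about 65 mm high, standing on the bench beside the box. Leave it.
- steel_block_mid (a point): Centre of a loose steel bench block, 50 x 50 x 22 mm, lying on the bench beside the box. Leave it.

How it is judged (in metres and radians):
On the way, in this order (a step that is already met when the one before it is completed fails the run):
1. the knob has been pushed along the long leg to the corner (value of joint along above 0.085 m and value of joint across below 0.012 m).
2. the knob has been pushed round the corner to the end of the short leg (value of joint along above 0.085 m and value of joint across above 0.04 m), for 0.2 s.
At the end, for the whole second after the job is handed in: The knob is at the end of the short leg (along over 85 mm, across over 40 mm of 45 mm) and at rest, and the tin, cone, jar and block are within 20 mm of where they stood (all of step 2 and velocity of joint along between -0.005 and 0.005 m/s and velocity of joint across between -0.005 and 0.005 m/s and distance of each of polish_tin_mid, ring_cone_mid, flux_jar_mid, steel_block_mid from where it was at the start of the episode below 0.02 m); the robot touches nothing.
It fails at once if the knob is gripped (its red and black sides both pressed with more than 3 N) (contact force between the fingers and knob_face above 3 N and contact force between the fingers and knob_cap above 3 N).
It fails at once if a bystander (tin, cone, jar or block) is moved or lifted by more than 20 mm (distance of any of polish_tin_mid, ring_cone_mid, flux_jar_mid, steel_block_mid from where it was at the start of the episode above 0.02 m).
It also fails if it takes over 40 s, if anything falls off the work surface, if the arm or the gripper's body presses on something with over 40 N, if the wrist force passes 120 N, or if a joint passes its speed limit or range.

## Working session

There is one attempt and no reset: what is moved stays moved. The work goes in short steps, Python scripts to look and compute and a tool call to move; the robot and the scene stay as the last step left them, time stands still between calls to the robot, and variables do not carry over. Pictures are saved under pics/ and viewed, at most 10 in all, crops included, and the job is handed in when it is done.

Besides the shell and the picture viewer there is one more tool, called after "Emit:" as a command line: name --argument value ..., lists and objects as JSON in quotes. jog_arm: Moves the arm, as the interface text tells. Its arguments: {"type":"object","properties":{"rows":{"type":"array"},"grip":{"type":"number"},"force":{"type":"number"}},"required":["rows"]}

```bash
mkdir -p pics; python3 - <<'E'
from bench import r
import cv2,numpy as np
s=r.sense();print(s['time'],s['tool_pos'],s['tcp_rot'])
a,da=r.snapshot('top');b,db=r.snapshot('scene')
for n,i,d in(('top',a,da),('scene',b,db)):
    cv2.imwrite(f'pics/{n}.png',i);np.savez(f'pics/{n}.npz',i=i,d=d)
    p=r.camera_params(n);print(n,p['fx'],p['cx'],p['cy'],np.round(p['pose'],3).tolist())
E
```

```text
0.0 [ 240.55893471 -549.06327309  230.21774719] [-1.79894595e+02 -1.04491975e-02  2.36515691e+01]
top 414.64339074623723 287.30365183097587 213.93913144865002 [[0.004, -0.986, 0.167, 491.842], [-1.0, -0.006, -0.012, 58.38], [0.012, -0.167, -0.986, 847.402], [0.0, 0.0, 0.0, 1.0]]
scene 508.67980605008916 273.7435306865477 221.29963409608638 [[0.094, 0.833, -0.545, 1126.632], [0.996, -0.072, 0.061, -14.645], [0.012, -0.549, -0.836, 883.412], [0.0, 0.0, 0.0, 1.0]]
```

View pics/top.png

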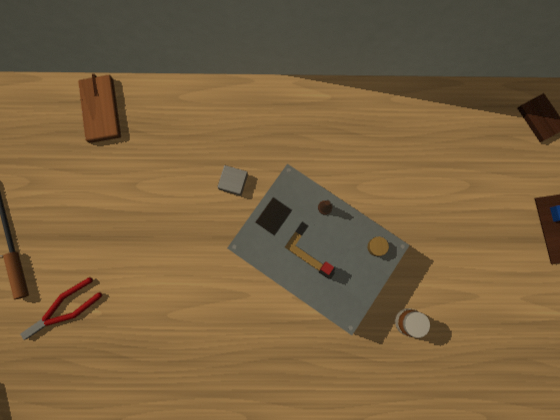

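View pics/scene.png

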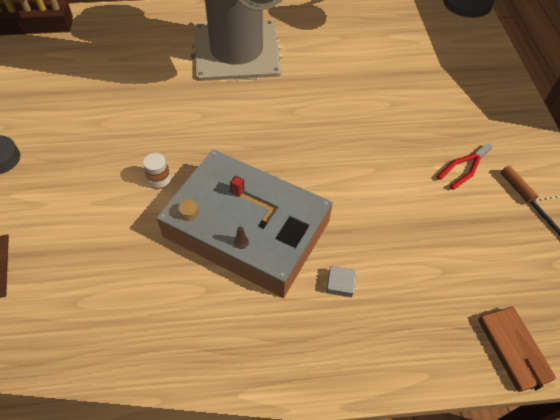

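The top view shows the cover corners near (289,166), (409,247), (352,333) and (230,246). The knob is at (327,269), the cone at (325,207), the tin at (378,246), the jar at (415,324) and the block at (233,180). The slot's long leg runs up-left and its short leg up-right.

```bash
cat >h.py <<'E'
import cv2,numpy as np
from bench import r
def cast(n,uv,z):
    p=r.camera_params(n);T=np.array(p['pose']);out=[]
    for u,v in np.atleast_2d(uv):
        d=T[:3,:3]@[(u-p['cx'])/p['fx'],(v-p['cy'])/p['fy'],1]
        out.append((T[:3,3]+d*(z-T[2,3])/d[2])[:2])
    return np.array(out)
E
python3 - <<'E'
from h import *
D={}
for n in('top','scene'):
    f=np.load(f'pics/{n}.npz');i,d=f['i'],f['d']
    p=r.camera_params(n);T=np.array(p['pose'])
    v,u=np.mgrid[:420,:560]
    P=np.stack([(u-p['cx'])/p['fx']*d,(v-p['cy'])/p['fy']*d,d],-1)@T[:3,:3].T+T[:3,3]
    ins=(abs(P[...,2]-70)<7)&(abs(P[...,0]-480)<220)&(abs(P[...,1])<200)&(d>0)
    m=cv2.morphologyEx(ins.astype(np.uint8),cv2.MORPH_OPEN,np.ones((3,3)))
    c=max(cv2.findContours(m,0,1)[0],key=cv2.contourArea)
    w=cast(n,c[:,0],70).astype(np.float32)
    R=cv2.minAreaRect(w);print(n,'cover',R, cv2.boxPoints(R).round(1).tolist())
    hsv=cv2.cvtColor(i,cv2.COLOR_BGR2HSV)
    big=cv2.dilate(m,np.ones((15,15)))
    red=((hsv[...,0]<6)|(hsv[...,0]>174))&(hsv[...,1]>180)&(hsv[...,2]>70)&(P[...,2]>85)&(big>0)
    red=red&(abs(P[...,2]-108)<8); print('red n',red.sum())
    print('knobtop',cast(n,[[u[red].mean(),v[red].mean()]],108), P[red].mean(0))
    hi=((P[...,2]>80)&(abs(P[...,0]-480)<150)&(abs(P[...,1])<150)).astype(np.uint8)
    k,l,st,ce=cv2.connectedComponentsWithStats(hi)
    for j in range(1,k):
        if st[j,4]>15: q=P[l==j];print('hi',st[j,4],ce[j].round(),np.median(q,0).round(),q[:,2].max().round())
E
```

```text
top cover ((563.4649658203125, -9.249679565429688), (279.8003845214844, 199.86610412597656), 55.72170639038086) [[402.1000061035156, -68.5999984741211], [567.2000122070312, -181.10000610351562], [724.7999877929688, 50.099998474121094], [559.7000122070312, 162.60000610351562]]
red n 87
knobtop [[520.4408306  -20.61506555]] [520.46677745 -20.67811573 107.39586397]
hi 16 [325. 210.] [629. -22.  86.] 95.0
hi 315 [378. 246.] [ 562. -117.   91.] 847.0
hi 160 [327. 269.] [519. -21. 106.] 847.0
scene cover ((565.677978515625, -8.47320556640625), (281.1671447753906, 203.26712036132812), 55.7744026184082) [[402.6000061035156, -67.5], [570.5999755859375, -181.89999389648438], [728.7999877929688, 50.599998474121094], [560.7000122070312, 164.89999389648438]]
red n 66
knobtop [[523.75273398 -19.20106325]] [522.60344249 -19.20804524 106.5356023 ]
hi 196 [237. 185.] [525. -21. 101.] 110.0
hi 282 [187. 209.] [ 567. -117.   90.] 95.0
```

Emit:
jog_arm --rows '[[[20,-16,0],[0,0,-0.03]],[[60,-48,0],[0,0,-0.08]],[[95,-76,0],[0,0,-0.14]],[[130,-105,0],[0,0,-0.2]],[[165,-133,0],[0,0,-0.26]],[[200,-161,0],[0,0,-0.32]],[[235,-189,0],[0,0,-0.38]],[[270,-217,0],[0,0,-0.44]],[[300,-241,0],[0,0,-0.5]],[[320,-257,0],[0,0,-0.56]]]' --grip 0

```text
time: 1.1
tool_pos: [431.4, -183.3, 231.0]
tcp_rot: [-180.0, -0.0, 56.0]
ft_force: [0.4, -0.0, 1.0]
finger_gap: -0.1
grip_force: 0.0
```

```bash
python3 - <<'E'
from h import *
s=r.sense();print(s['time'],s['tool_pos'],s['tcp_rot'],s['finger_gap'],s['ft_force'])
c=np.array([564.3,-9.]);ex=np.array([.826,-.5635]);ey=np.array([.5635,.826])
d=s['tool_pos'][:2]-c;print('box xy',d@ex,d@ey)
E
```

```text
1.1 [ 431.36054454 -183.28900451  231.00666946] [-1.79970757e+02 -2.85546344e-02  5.59737377e+01] -0.136617688733276 [ 0.42225877 -0.01153532  0.98181522]
box xy -11.596136169453201 -218.87410087266784
```

Emit:
jog_arm --rows '[[[20,-3,0],[0,0,0]],[[55,-8,0],[0,0,0.005]],[[90,-12,10],[0,0,0.005]],[[120,-16,30],[0,0,0.005]],[[140,-18,50],[0,0,0.005]],[[146,-18,60],[0,0,0.005]],[[146,-18,60],[0,0,0.005]],[[146,-18,60],[0,0,0.005]]]'

```text
time: 1.9
tool_pos: [497.8, -55.7, 171.6]
tcp_rot: [-180.0, 0.0, 55.4]
ft_force: [-0.2, 0.2, 0.4]
finger_gap: -0.1
grip_force: 0.0
```

```bash
python3 - <<'E'
from h import *
s=r.sense();print(s['time'],s['tool_pos'],s['tcp_rot'])
i,d=r.snapshot('wrist');cv2.imwrite('pics/w1.png',i)
p=r.camera_params('wrist')
from scipy.spatial.transform import Rotation as Ro
T=np.eye(4);T[:3,:3]=Ro.from_euler('xyz',s['tcp_rot'],degrees=True).as_matrix();T[:3,3]=s['tool_pos']
T=T@np.array(p['tool_from_camera'])
v,u=np.mgrid[:420,:560]
P=np.stack([(u-p['cx'])/p['fx']*d,(v-p['cy'])/p['fy']*d,d],-1)@T[:3,:3].T+T[:3,3]
np.savez('pics/w1.npz',P=P,i=i,d=d)
c=np.array([564.3,-9.]);ex=np.array([.826,-.5635]);ey=np.array([.5635,.826])
q=s['tool_pos'][:2]-c;print('tool box xy',q@ex,q@ey)
B=np.stack([(P[...,:2]-c)@ex,(P[...,:2]-c)@ey,P[...,2]],-1)
hi=((P[...,2]>77)&(P[...,2]<130)&(d>0)).astype(np.uint8)
k,l,st,ce=cv2.connectedComponentsWithStats(hi)
for j in range(1,k):
    if st[j,4]>100: Q=B[l==j];print(st[j,4],ce[j].round(),np.percentile(Q,[2,50,98],axis=0).round(1).tolist())
E
```

```text
1.9 [497.84298036 -55.71172103 171.60532296] [-1.79994078e+02  3.07897557e-02  5.54421060e+01]
tool box xy -28.571443416614198 -76.03241213770046
1559 [431.  65.] [[55.9, 18.9, 77.3], [61.5, 27.8, 99.7], [70.3, 39.3, 120.6]]
1079 [282. 170.] [[-41.2, -47.3, 84.1], [-31.0, -35.6, 107.3], [-21.0, -26.8, 109.1]]
1924 [399. 237.] [[42.1, -107.3, 79.1], [57.2, -89.6, 91.8], [74.9, -74.7, 93.2]]
```

View pics/w1.png

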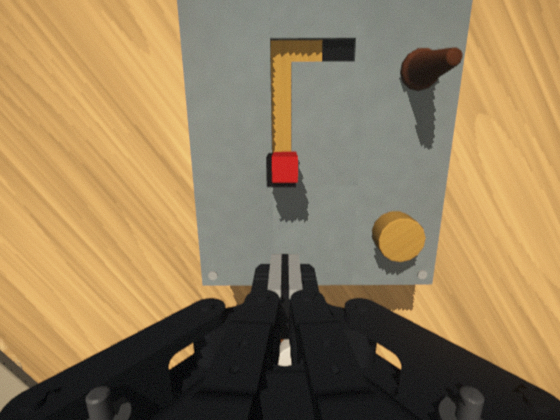

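The wrist view shows the knob at (282,170), dead ahead of the shut fingertips at (285,260). The tin at (399,237) and the cone at (425,65) are well clear to the right.

Emit:
jog_arm --rows '[[[0,-1,20],[0,0,-0.004]],[[0,-2,50],[0,0,-0.004]],[[0,-2,75],[0,0,-0.004]],[[0,-2,88],[0,0,-0.004]],[[0,-2,88],[0,0,-0.004]],[[5,-2,88],[0,0,-0.004]],[[11,-2,88],[0,0,-0.004]],[[17,-2,88],[0,0,-0.004]],[[24,-2,88],[0,0,-0.004]],[[30,-2,88],[0,0,-0.004]]]'

```text
time: 2.95
tool_pos: [514.3, -28.9, 84.1]
tcp_rot: [179.9, -0.0, 55.7]
ft_force: [-0.1, -2.5, 1.9]
finger_gap: 0.2
grip_force: 1.4
```

Emit:
jog_arm --rows '[[[6,0,0],[0,0,0]],[[12,0,0],[0,0,0]],[[18,0,0],[0,0,0]],[[24,0,0],[0,0,0]],[[30,0,0],[0,0,0]],[[36,0,0],[0,0,0]],[[42,0,0],[0,0,0]],[[47,0,0],[0,0,0]],[[50,0,0],[0,0,0]],[[50,0,0],[0,0,0]]]'

```text
time: 3.95
tool_pos: [541.7, 12.7, 83.1]
tcp_rot: [-180.0, -0.0, 55.7]
ft_force: [0.7, 0.4, 0.6]
finger_gap: 0.1
grip_force: 0.0
```

```bash
cat >>h.py <<'E'
from scipy.spatial.transform import Rotation as Ro
c=np.array([564.3,-9.]);ex=np.array([.826,-.5635]);ey=np.array([.5635,.826])
def look(name=None):
    s=r.sense();q=s['tool_pos'][:2]-c
    print(s['time'],'tool box',q@ex,q@ey,s['tool_pos'][2],s['tcp_rot'],'F box',s['ft_force'][:2]@ex,s['ft_force'][:2]@ey)
    i,d=r.snapshot('wrist')
    if name: cv2.imwrite(name,i)
    p=r.camera_params('wrist')
    T=np.eye(4);T[:3,:3]=Ro.from_euler('xyz',s['tcp_rot'],degrees=True).as_matrix();T[:3,3]=s['tool_pos']
    T=T@np.array(p['tool_from_camera'])
    v,u=np.mgrid[:420,:560]
    P=np.stack([(u-p['cx'])/p['fx']*d,(v-p['cy'])/p['fy']*d,d],-1)@T[:3,:3].T+T[:3,3]
    h=cv2.cvtColor(i,cv2.COLOR_BGR2HSV)
    m=((h[...,0]<6)|(h[...,0]>174))&(h[...,1]>180)&(h[...,2]>70)&(abs(P[...,2]-108)<5)
    B=np.stack([(P[...,:2]-c)@ex,(P[...,:2]-c)@ey,P[...,2]],-1)
    if m.sum(): print('knob',m.sum(),np.percentile(B[m],[3,50,97],axis=0).round(1).tolist())
E
python3 -c "from h import *;look('pics/w2.png')"
```

```text
3.95 tool box -30.872330011213375 5.217498710792535 83.10947752934527 [-1.79978051e+02 -2.05789823e-02  5.57045321e+01] F box 0.35542639542496374 0.6692364496366361
knob 1829 [[-37.6, 20.3, 103.9], [-29.6, 29.3, 107.8], [-21.5, 36.9, 108.9]]
```

View pics/w2.png

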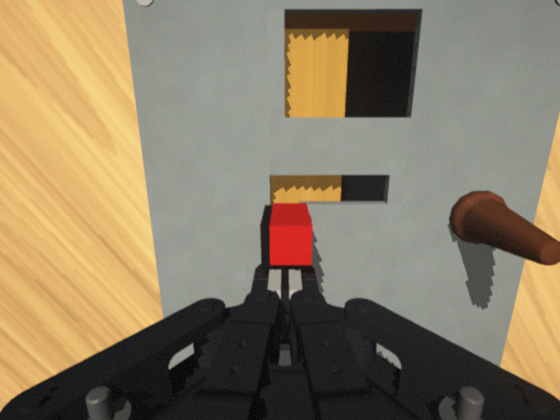

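The knob now sits at (290,235), against the fingertips, with about 17 mm left to the corner at (290,188).

Emit:
jog_arm --rows '[[[4,0,0],[0,0,0]],[[8,0,0],[0,0,0]],[[12,0,0],[0,0,0]],[[14,0,0],[0,0,0]],[[16,0,0],[0,0,0]],[[17,0,0],[0,0,0]],[[18,0,0],[0,0,0]],[[18,0,0],[0,0,0]],[[18,0,0],[0,0,0]]]'

```text
time: 4.9
tool_pos: [551.8, 27.0, 83.3]
tcp_rot: [180.0, -0.0, 55.7]
ft_force: [-1.0, -1.2, -1.2]
finger_gap: 0.1
grip_force: 0.7
```

```bash
python3 -c "from h import *;look()"
```

```text
4.9 tool box -30.60669178914049 22.74183533150168 83.33076801804084 [ 1.79996602e+02 -1.06708381e-02  5.56801381e+01] F box -0.1294452681780969 -1.5174706690482054
knob 1831 [[-37.4, 37.2, 104.3], [-29.6, 46.4, 107.8], [-21.6, 54.2, 109.0]]
```

Emit:
jog_arm --rows '[[[1,0,0],[0,0,0]],[[2,0,0],[0,0,0]],[[2,0,0],[0,0,0]]]'

```text
time: 5.25
tool_pos: [552.4, 27.8, 83.4]
tcp_rot: [-180.0, 0.1, 55.7]
ft_force: [-5.7, -5.7, 1.9]
finger_gap: 0.1
grip_force: 3.8
```

```bash
python3 -c "from h import *;look()"
```

```text
5.25 tool box -30.533692838652055 23.687678790030294 83.3998330630002 [-1.79990948e+02  1.11894163e-01  5.56713319e+01] F box -1.464969874317428 -7.922571302083075
knob 1832 [[-37.6, 37.7, 104.0], [-29.6, 46.8, 107.8], [-21.5, 54.5, 108.9]]
```

The knob is against the corner stop. I'll back off, rise, and turn 90° so that the narrow side of the fingers pushes the −x face.

Emit:
jog_arm --rows '[[[-6,0,0],[0,0,0]],[[-15,0,-10],[0,0,0]],[[-18,-5,-40],[0,0,0.1]],[[-15,-15,-70],[0,0,0.24]],[[-8,-25,-80],[0,0,0.38]],[[0,-32,-80],[0,0,0.52]],[[8,-37,-80],[0,0,0.66]],[[15,-40,-80],[0,0,0.8]],[[21,-40,-80],[0,0,0.94]],[[21,-40,-80],[0,0,1.08]]]'

```text
time: 6.3
tool_pos: [532.3, 69.0, 164.6]
tcp_rot: [-179.9, -0.1, -6.5]
ft_force: [0.2, -0.4, 0.9]
finger_gap: -0.2
grip_force: 0.0
```

Emit:
jog_arm --rows '[[[0,0,0],[0,0,0.14]],[[0,0,0],[0,0,0.28]],[[0,0,0],[0,0,0.4]],[[0,0,0],[0,0,0.49]],[[0,0,0],[0,0,0.49]],[[0,0,0],[0,0,0.49]]]'

```text
time: 6.9
tool_pos: [532.0, 68.4, 164.1]
tcp_rot: [-179.9, -0.1, -34.1]
ft_force: [0.5, 0.3, 0.2]
finger_gap: -0.2
grip_force: 0.0
```

```bash
python3 -c "from h import *;look('pics/w3.png')"
```

```text
6.9 tool box -70.31964373030665 45.69652323542059 164.10033186539283 [-1.79947181e+02 -5.19854486e-02 -3.41252481e+01] F box 0.2775389715966964 0.5489784982149984
knob 714 [[-37.4, 37.6, 106.6], [-29.1, 45.8, 108.0], [-21.1, 53.4, 109.1]]
```

View pics/w3.png

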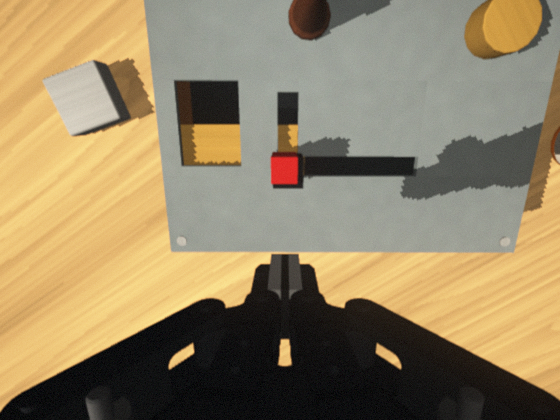

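The knob is at the corner (285,168), straight ahead of the fingers. The short leg runs upward from it, and the cone stands beyond at (310,15).

Emit:
jog_arm --rows '[[[0,0,20],[0,0,0]],[[0,0,50],[0,0,0]],[[0,0,72],[0,0,0]],[[0,0,80],[0,0,0]],[[5,0,80],[0,0,0]],[[11,0,80],[0,0,0]],[[17,0,80],[0,0,0]],[[22,0,80],[0,0,0]],[[27,0,80],[0,0,0]],[[32,0,80],[0,0,0]]]'

```text
time: 7.95
tool_pos: [558.7, 50.4, 83.8]
tcp_rot: [-180.0, -0.0, -34.3]
ft_force: [-1.6, 2.0, 2.7]
finger_gap: -0.3
grip_force: 1.3
```

Emit:
jog_arm --rows '[[[5,0,0],[0,0,0]],[[10,0,0],[0,0,0]],[[15,0,0],[0,0,0]],[[20,0,0],[0,0,0]],[[25,0,0],[0,0,0]],[[28,0,0],[0,0,0]],[[30,0,0],[0,0,0]],[[31,0,0],[0,0,0]],[[31,0,0],[0,0,0]]]'

```text
time: 8.85
tool_pos: [583.8, 33.0, 83.2]
tcp_rot: [180.0, -0.0, -34.3]
ft_force: [0.1, 0.7, 0.7]
finger_gap: -0.3
grip_force: 0.5
```

```bash
python3 -c "from h import *;look('pics/w4.png')"
```

```text
8.85 tool box -7.521383386374526 45.66772317309563 83.24224305773755 [ 1.79996672e+02 -5.77780363e-03 -3.42779108e+01] F box -0.27637500951776345 0.6236662682404137
knob 1738 [[6.8, 37.9, 105.2], [15.7, 45.9, 107.8], [23.3, 53.7, 108.9]]
```

View pics/w4.png

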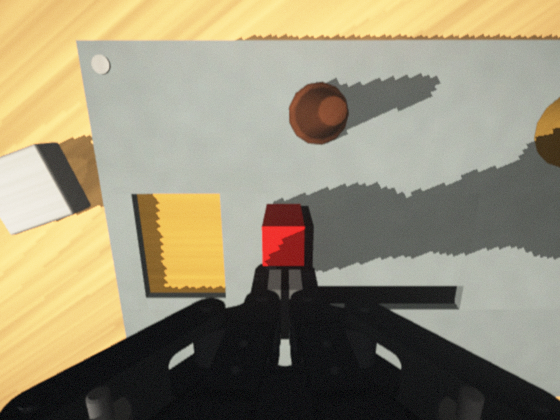

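The knob (285,237) is near the end of the short leg, the mouth is covered, and the cone (318,112) is untouched. I'll press on until I feel the stop.

Emit:
jog_arm --rows '[[[1,0,0],[0,0,0]],[[2,0,0],[0,0,0]],[[3,0,0],[0,0,0]],[[3,0,0],[0,0,0]],[[3,0,0],[0,0,0]]]'

```text
time: 9.4
tool_pos: [585.1, 32.1, 82.9]
tcp_rot: [180.0, 0.2, -34.3]
ft_force: [-5.9, 4.5, 2.7]
finger_gap: 0.2
grip_force: 3.8
```

```bash
python3 -c "from h import *;look()"
```

```text
9.4 tool box -5.951502368196464 45.63856925231643 82.87954585537945 [ 1.79965208e+02  1.51901746e-01 -3.42582330e+01] F box -7.374455816010003 0.42507407577750284
knob 1725 [[7.8, 38.1, 105.1], [16.5, 45.9, 107.8], [24.0, 53.6, 108.9]]
```

The force has risen to 7 N with no further travel, so the knob is at the stop. I'll back off and lift.

Emit:
jog_arm --rows '[[[-5,0,0],[0,0,0]],[[-15,0,0],[0,0,0]],[[-28,0,-10],[0,0,0]],[[-40,0,-40],[0,0,0]],[[-50,0,-70],[0,0,0]],[[-55,0,-90],[0,0,0]],[[-55,0,-90],[0,0,0]],[[-55,0,-90],[0,0,0]],[[-55,0,-90],[0,0,0]]]'

```text
time: 10.35
tool_pos: [540.0, 62.2, 171.9]
tcp_rot: [179.9, 0.1, -34.3]
ft_force: [-0.7, 0.8, 0.2]
finger_gap: -0.1
grip_force: 0.0
```

```bash
python3 -c "from h import *;look('pics/w5.png')"
```

```text
10.35 tool box -60.15334657225032 45.14280164935994 171.8605437361851 [ 1.79932288e+02  7.76467462e-02 -3.42823229e+01] F box -1.0323780749879448 0.24011230995251914
knob 742 [[7.6, 37.6, 106.2], [15.5, 45.6, 107.9], [23.1, 53.7, 109.2]]
```

View pics/w5.png

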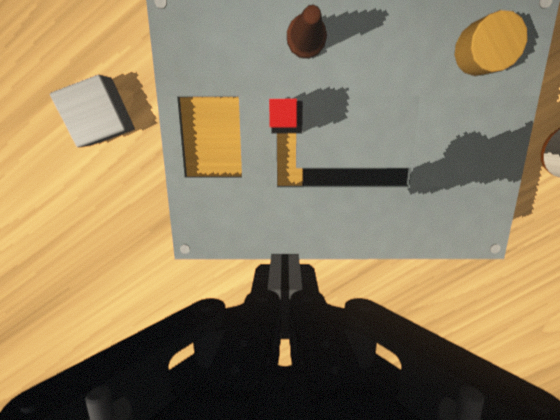

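The knob (285,113) is at the end of the short leg, the mouth (210,137) is fully covered, the bystanders are in place and the arm is clear.

```bash
python3 -c "from bench import r;print(r.hand_in())"
```

```text
the job is handed in; nothing more can be done
None
```

The filings box is shut: I pushed the knob to the corner stop, then fully home to the end of the short leg. The bystanders look unmoved, and I handed the job in about 10 s into the 40 s limit, with no verdict returned.

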